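Strip the rollers out of the bench feeder

ROBOT

A 6-joint arm with a two-finger parallel gripper is mounted at the origin on a cart in front of the work surface, level with it; the furniture and walls round the work are solid. World frame = base frame: x ahead of the robot, y to its left, z up, the work surface at z = 0. Lengths are in mm, angles in degrees, forces in N, time in s.
With the tool pointing down it reaches from about 350 to 975 mm from the base axis. Payload 7.1 kg.
Tool frame: the origin (TCP) lies at the very end of the fingers, on their centre line; the grasp point (between the pads) lies env.grip_point_offset behind it (env.grip_point_offset is the distance from the TCP to the grasp point, in mm); z points along the fingers, y is the line along which they close (so a half turn about z gives the same grasp; the last joint's range is limited). The gripper opens to 88 mm and grips with 3 to 60 N. Pads are 20 mm wide; open, the fingers measure 115 mm over their backs; the gripper's body (75 mm by 178 mm) begins 61 mm behind the grasp point.
Start: joints at [-74.083, 24.242, 93.386, -0, 62.372, -1.089], TCP at [182.806, -597.651, 222.675] pointing down, gripper open.
Joint ranges: [-172.04, 172.04], [-51.8, 120.97], [4.93, 147.93], [-75.15, 255.16], [6.16, 154.13], [-145.62, 145.62]. Speed limits (degrees/s): [136.94, 136.94, 172.46, 180, 180, 180].

INTERFACE

Orientations are given as [roll, pitch, yaw] about the fixed x, y, z axes, in that order (R = Rz(yaw) Ry(pitch) Rx(roll)).
In Python, from plant import env gives the robot as it stands. Calls block until the motion is done:
- env.goto(position, orientation): joint-space move of the TCP to a pose.
- env.servo_line(position, attitude=None, v=150, until_force=None): straight line of the TCP; attitude=None keeps the orientation; v is the mean speed in mm/s. With until_force (N) it stops when the force on the tool has changed by that much, and returns True; else False.
- env.move_j(angles): joint-space move.
- env.release() and env.close(grip_force=None): open the fingers fully, or close them until they stop; grip_force is the grip in N (None keeps the last).
- env.hold(seconds).
- env.solve_ik(position, orientation): joint angles nearest the present ones, or None.
- env.read_camera(name): name is "scene" or "top" or "wrist"; returns a dict with "img" (384x512x3 uint8, red, green, blue), "mtx" (3x3 intrinsics, pixels), "R" (3x3) and "t" (3): a world point X has camera coordinates R X + t. Camera axes: x right, y down, z forward; pixel columns grow to the right and rows downward; lengths in mm; the calibration is good to about 2 mm. A picture is of the moment at which its call begins. There is no depth.
A pose or a line that the arm cannot do raises env.MotionError and nothing moves.
- env.hand_in(): hands the job in; it is judged then, once.
Readings, each from a call of its own:
- env.current_time_s(): time.
- env.current_joint_positions(): joint angles.
- env.current_joint_vel(): joint speeds.
- env.current_effort(): joint torques, N m.
- env.current_ee_pos(): TCP position.
- env.current_eef_rot(): TCP orientation.
- env.current_contact_force(): force on the tool from outside, world axes, zero at the start.
- env.current_moment(): the same for the moment, N m.
- env.current_width(): finger opening in mm.
- env.current_finger_force(): force on a finger pad.
Only numpy, scipy, OpenCV 4.12 (cv2) and the standard library are available. Lean on these libraries where they do the work, as an engineer would, in place of code of your own. Each camera call takes 0.05 s, during which the arm holds its last target. There are 200 camera calls.

TASK

Strip the roller feeder for cleaning: lift its guard off by the handle and hang it by that handle on the twin hook of the stand, then take out every roller that is fitted and lay each in a vee of its own in the wooden rack, thick rollers in the two wide vees and thin rollers in the two narrow ones. When all of them lie in the rack, take the guard off the hook and put it back over the empty feeder, fully down on its base plate.

Things in the scene. Friction and masses are not known exactly. Their poses are not given: they have to be found in the camera images.
- feeder: the roller feeder, fixed. Grey base plate 196 x 272 mm, two side plates 10 mm thick, 61 mm high, at x = -62 and +62 mm. Slots open at the top carry four roller places at y = -87, -29, 29, 87 mm: axis along x at z = 50, mid rubber near x = -5, slots 16 mm deep. Gear motor at x = 98 to 158, up to z = 76. Origin: on the bench under the middle of the places; z up, x to the motor, away from the robot
- feeder_seat (a point): the middle of the top of the feeder's base plate (14 mm above the bench, the floor under the rollers), axes as the feeder's: the guard's origin lies here when the guard is fully down (either way round)
- guard: the grey sheet guard, a loose cover open below, 162 (x) x 246 (y) x 66 mm high, 0.45 kg, with a dark strap handle on top. It drops over the feeder's side plates with 6 to 7 mm to spare all round, hides the rollers and stands on the base plate. Origin: middle of its open lower edge; z up to the handle, y along its long side
- guard_handle (a point): the middle of the guard's handle bar, 123 mm above the guard's lower edge; axes as the guard's. The bar is flat-sided, 12 mm wide (x), 10 mm high (z) and runs along y; free length 114 mm between its two legs, 52 mm free under it
- hook_stand: the hook stand, fixed: a square post of 22 mm, 292 mm high, on a foot plate, with two hooks side by side that reach out to its -x side (towards the robot). Shelves begin 70 mm behind the post: do not swing rollers in there. Origin: on the bench under the post; z up
- hook_seat (a point): midway between the two hook seats, level with their tops, 240 mm above the bench, 121 mm in front of the post (-x); axes as the stand's. Hooks: 10 mm round bar along x at y = -36 and 36 mm. Seats flat from x = -15 to 15; behind they rise 15 mm by x = 31, in front to tips 16 mm high at x = -31. A handle bar along y rests across both seats, its middle 5 mm above this point; fingers fit between
- rack: the wooden roller rack, fixed: a board 76 x 250 mm, 10 mm thick, with two notched rails, 12 mm thick, tops 40 mm above the bench, at x = -31 and 31 mm (50 mm free between). 90-degree vees in both rails at y = -87 and -29 mm (wide, 18 mm deep) and y = 29 and 87 mm (narrow, 10 mm deep). Origin: on the bench under its middle; z up, x along the vees, away from the robot
- wide_vee_a (a point): the point where the axis of a thick roller's middle lies when it rests in this wide vee of the rack; x along the vee, y across it (along the rails), z up. At y = -87 mm in the rack, 46 mm above the bench
- wide_vee_b (a point): the point where the axis of a thick roller's middle lies when it rests in this wide vee of the rack; x along the vee, y across it (along the rails), z up. At y = -29 mm in the rack, 46 mm above the bench
- narrow_vee_a (a point): the point where the axis of a thin roller's middle lies when it rests in this narrow vee of the rack; x along the vee, y across it (along the rails), z up. At y = 29 mm in the rack, 46 mm above the bench
- narrow_vee_b (a point): the point where the axis of a thin roller's middle lies when it rests in this narrow vee of the rack; x along the vee, y across it (along the rails), z up. At y = 87 mm in the rack, 46 mm above the bench
- thick_roller_a: a roller (may be absent), 0.26 kg: rubber-covered body 34 mm in diameter, 10 mm steel axle 142 mm long, a toothed sprocket 40 mm across at one end, a plain flange 38 mm across at the other. Origin: on the axis, mid rubber; x along the axis to the sprocket (flange x = -50 to -45 mm, rubber to 48, sprocket 49 to 58, axle -66 to 76), turned anyhow about x. Grip across the middle of the rubber. It rolls; on flat ground the teeth stop it
- thick_roller_b: a roller (may be absent), 0.26 kg: rubber-covered body 34 mm in diameter, 10 mm steel axle 142 mm long, a toothed sprocket 40 mm across at one end, a plain flange 38 mm across at the other. Origin: on the axis, mid rubber; x along the axis to the sprocket (flange x = -50 to -45 mm, rubber to 48, sprocket 49 to 58, axle -66 to 76), turned anyhow about x. Grip across the middle of the rubber. It rolls; on flat ground the teeth stop it
- thin_roller_a: a roller (may be absent), 0.14 kg: rubber-covered body 22 mm in diameter, 10 mm steel axle 142 mm long, a toothed sprocket 40 mm across at one end, a plain flange 38 mm across at the other. Origin: on the axis, mid rubber; x along the axis to the sprocket (flange x = -50 to -45 mm, rubber to 48, sprocket 49 to 58, axle -66 to 76), turned anyhow about x. Grip across the middle of the rubber. It rolls; on flat ground the teeth stop it
- thin_roller_b: a roller (may be absent), 0.14 kg: rubber-covered body 22 mm in diameter, 10 mm steel axle 142 mm long, a toothed sprocket 40 mm across at one end, a plain flange 38 mm across at the other. Origin: on the axis, mid rubber; x along the axis to the sprocket (flange x = -50 to -45 mm, rubber to 48, sprocket 49 to 58, axle -66 to 76), turned anyhow about x. Grip across the middle of the rubber. It rolls; on flat ground the teeth stop it

How it is judged:
By the outcome, as a careful person would: the job done as asked, in the order asked, and still so for the second after the job is handed in, with the robot touching nothing.
Of thick_roller_a, thick_roller_b, thin_roller_a, thin_roller_b only 2 to 4 are there at a start; the rules pass over those that are not, and their reading is None.
At some moment in a run one of thick_roller_a, thick_roller_b, thin_roller_a, thin_roller_b may be knocked a few centimetres aside while the robot is not near it.
It also fails if it takes over 210 s, if anything falls off the work surface, if the arm or the gripper's body presses on something with over 40 N, if the wrist force passes 120 N, or if a joint passes its speed limit or range.

## Working session

There is one attempt and no reset: what is moved stays moved. The work goes in short steps, each a Python script; the robot and the scene stay as the last script left them, time stands still between calls to the robot, and variables do not carry over. Pictures are saved under pics/ and viewed, at most 14 in all, crops included, and the job is handed in when it is done.

```bash
ls; mkdir -p pics
python3 - <<'E'
from plant import env
import cv2,numpy as np
for n in ("top","scene"):
    d=env.read_camera(n); cv2.imwrite(f"pics/{n}0.png",cv2.cvtColor(d["img"],cv2.COLOR_RGB2BGR))
    print(n,d["mtx"].round(1).tolist(),d["R"].round(3).tolist(),d["t"].round(1).tolist())
print(env.grip_point_offset,env.current_time_s(),env.current_eef_rot(),env.current_width())
E
```

```text
pics
top [[379.3, 0.0, 253.6], [0.0, 379.3, 186.9], [0.0, 0.0, 1.0]] [[0.02, -1.0, -0.011], [-0.994, -0.019, -0.105], [0.105, 0.013, -0.994]] [-20.5, 572.2, 1441.0]
scene [[373.1, 0.0, 255.8], [0.0, 373.1, 191.3], [0.0, 0.0, 1.0]] [[-0.793, -0.609, -0.018], [-0.29, 0.403, -0.868], [0.536, -0.683, -0.496]] [460.4, 307.8, 1048.9]
18.700000000000003 0.1 [-1.79925497e+02  1.84100147e-05  1.70068520e+01] 87.72415069452748
```

View pics/top0.png

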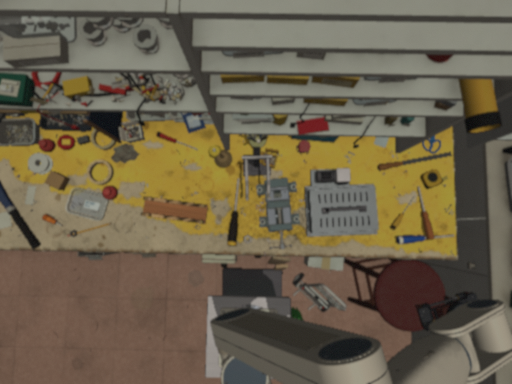

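View pics/scene0.png

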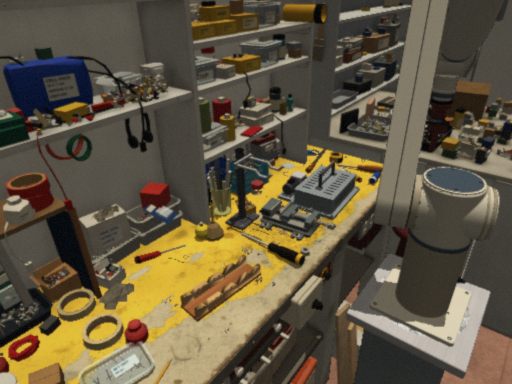

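The top view shows the guarded feeder near (342,208), the hook stand near (262,160), a grey distractor near (278,203) and the rack near (175,210). I'll enlarge these to get the details.

```bash
cat > h.py <<'E'
import numpy as np,cv2
from plant import env
def shot(n,fn=None):
    d=env.read_camera(n)
    if fn: cv2.imwrite(fn,cv2.cvtColor(d["img"],cv2.COLOR_RGB2BGR))
    return d
def ray(d,u,v,z):
    c=-d["R"].T@d["t"]; r=d["R"].T@np.linalg.inv(d["mtx"])@[u,v,1.]
    return c+r*(z-c[2])/r[2]
def proj(d,P):
    q=d["mtx"]@(d["R"]@np.array(P,float)+d["t"]); return q[:2]/q[2]
E
python3 - <<'E'
import cv2
a=cv2.imread("pics/top0.png")[130:260,130:390]
cv2.imwrite("pics/top0z.png",cv2.resize(a,None,fx=3,fy=3,interpolation=2))
E
```

```text
(no output)
```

View pics/top0z.png

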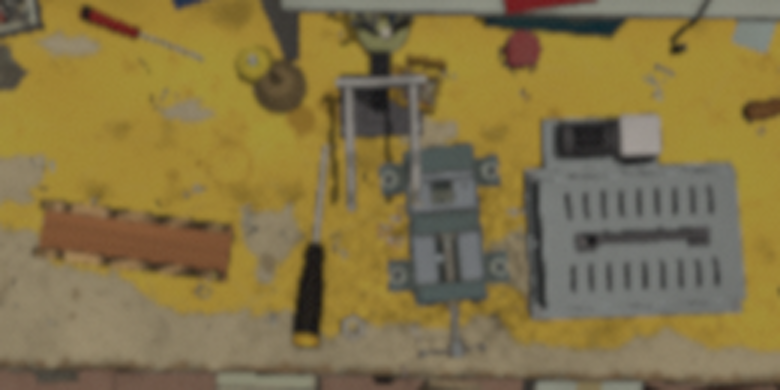

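Run:
```python
from h import *
d=shot("top")
def p(a,b,z): return ray(d,130+(a-1)/3,130+(b-1)/3,z).round(0)[:2]
print("handle",p(578,241,142),p(708,237,142))
print("guard top corners",[p(*q,80).tolist() for q in((535,170),(740,165),(742,312),(530,316))])
print("hook crossbar",p(340,82,250),p(425,82,250),"tips",p(350,207,256),p(416,207,256))
print("rack", [p(*q,40).tolist() for q in((45,205),(230,228),(224,280),(36,250))])
```

```text
handle [ 483. -257.] [ 490. -410.]
guard top corners [[573.0, -213.0], [584.0, -468.0], [402.0, -468.0], [392.0, -208.0]]
hook crossbar [648.  25.] [650. -69.] tips [509.  11.] [511. -61.]
rack [[520.0, 409.0], [496.0, 170.0], [429.0, 176.0], [463.0, 418.0]]
```

Estimates: handle (487,-334) at z≈137, hook seat about (545,-25), rack centre (477,293) at yaw≈-7°. I'll check each more closely with the wrist camera.

Run:
```python
from h import *
import pickle
D={}
env.goto([450,-334,330],[180,0,92]); D['g']=shot("wrist","pics/w_g.png")
env.goto([430,-25,430],[180,0,91]); D['h']=shot("wrist","pics/w_h.png")
env.goto([440,293,330],[180,0,173-90]); D['r']=shot("wrist","pics/w_r.png")
pickle.dump(D,open("D.pkl","wb"))
for d in D.values(): print((-d["R"].T@d["t"]).round(0), d["R"].round(2).tolist(), d["mtx"][0,0])
a=[cv2.resize(cv2.imread(f"pics/w_{k}.png"),(400,300)) for k in 'ghr']
cv2.imwrite("pics/w.png",np.vstack([np.hstack(a[:2]),np.hstack([a[2],a[2]*0])]))
print(env.current_time_s())
```

```text
[ 448. -253.  491.] [[1.0, 0.03, -0.0], [0.03, -0.95, 0.3], [0.01, -0.3, -0.95]] 318.11747311757995
[430.  56. 591.] [[1.0, 0.02, 0.0], [0.02, -0.95, 0.3], [0.0, -0.3, -0.95]] 318.11747311757995
[451. 374. 492.] [[0.99, -0.12, 0.0], [-0.12, -0.95, 0.3], [-0.04, -0.3, -0.95]] 318.11747311757995
4.2417
```

View pics/w.png

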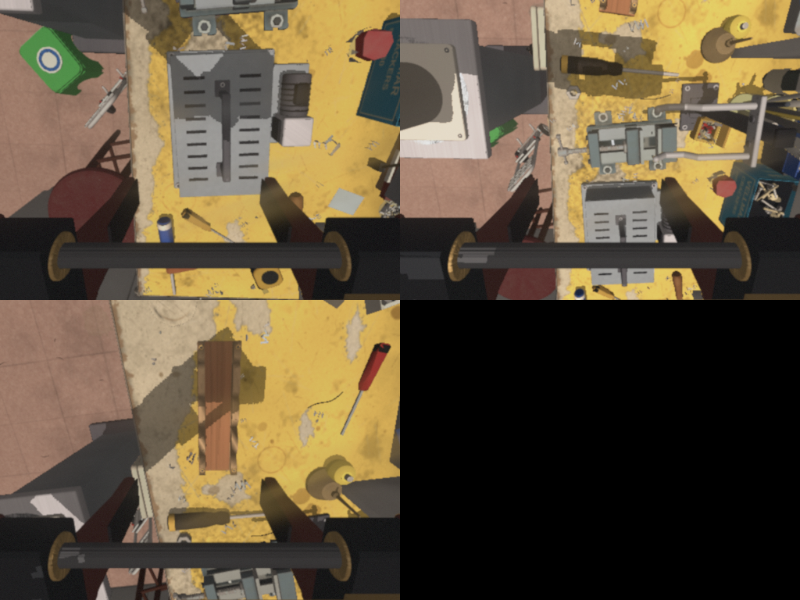

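Handle is at panel (224,82–180), hooks at panel x 660–765, y 100 and 155, and the rack at (218,407). I'll enlarge the key regions.

Run:
```python
import cv2,numpy as np
# g: full-res region x200-400,y50-260 ; h: x320-480,y110-220 ; r: x230-330,y40-230
g=cv2.imread("pics/w_g.png")[60:260,210:390]; h=cv2.imread("pics/w_h.png")[115:215,320:480]; r=cv2.imread("pics/w_r.png")[40:240,235:325]
f=lambda a,s:cv2.resize(a,None,fx=s,fy=s,interpolation=2)
c=np.zeros((600,800,3),np.uint8)
G=f(g,2);c[:400,:360]=G; H=f(h,2.75);c[:275,360:800]=H; R=cv2.rotate(f(r,2),cv2.ROTATE_90_COUNTERCLOCKWISE); c[400:580,:400]=R
cv2.imwrite("pics/w2.png",c)
```

```text
(no output)
```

View pics/w2.png

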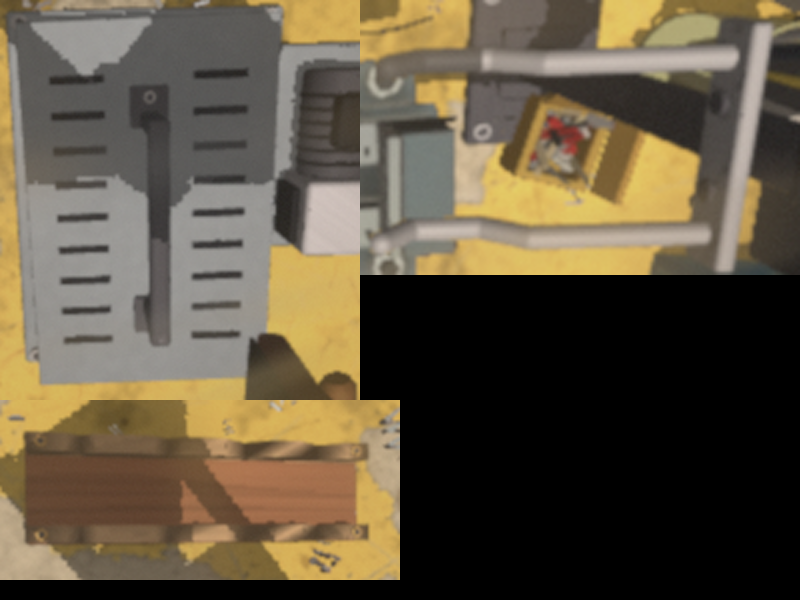

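Run:
```python
from h import *
import pickle
D=pickle.load(open("D.pkl","rb"))
g=lambda a,b,z:ray(D['g'],210+(a-.5)/2,60+(b-.5)/2,z)[:2].round(1)
hh=lambda a,b,z:ray(D['h'],320+(a-360-1)/2.75,115+(b-1)/2.75,z)[:2].round(1)
r=lambda X,Y,z:ray(D['r'],235+(179-(Y-400)-.5)/2,40+(X-.5)/2,z)[:2].round(1)
print("handle",g(159,117,142),g(160,345,142))
print("guard top",[g(*q,80).tolist() for q in((20,17),(283,9),(248,375),(42,381))])
print("hook lower tip/seat/rise/end",hh(378,245,245),hh(412,228,235),hh(480,228,235),hh(530,238,250),hh(708,235,250))
print("hook upper",hh(378,75,245),hh(487,60,235),hh(545,65,250),hh(735,57,250),"cross",hh(762,25,250),hh(724,268,250))
a=r(25,443,40),r(368,452,40),r(368,533,40),r(25,533,40);print("rack",a,np.mean(a,0))
```

```text
handle [ 485.3 -279.1] [ 494.6 -412.5]
guard top [[404.3, -227.6], [562.5, -217.9], [567.5, -462.3], [420.0, -471.9]]
hook lower tip/seat/rise/end [513.9 -66.4] [530.3 -61.9] [559.5 -61.5] [575.2 -60.5] [648.4 -58. ]
hook upper [508.    4.9] [553.9  10.2] [571.4  10.6] [644.5  14.8] cross [652.4  27.2] [657.9 -72.4]
rack (array([519.9, 414.1]), array([494. , 172.4]), array([432.2, 180. ]), array([461.4, 421.4])) [476.875 296.975]
```

Measurements agree with the known sizes: guard top length ~245, hook spacing 72, rack yaw -6.6°. Next I'll lift the guard and hang it.

Run:
```python
from h import *
o=env.grip_point_offset
env.goto([490,-345,230],[180,0,94])
print(env.servo_line([490,-345,137-o],v=120,until_force=8), env.current_ee_pos())
env.close(40); print("w",env.current_width(),env.current_finger_force())
env.servo_line([490,-345,160-o],v=60); print(env.current_contact_force(),env.current_width())
env.servo_line([490,-345,273-o],v=120)
env.servo_line([440,-200,273-o],[180,0,93],v=200)
env.servo_line([440,-30,273-o],[180,0,93],v=200)
print(env.current_contact_force(),env.current_time_s(),env.current_width())
shot("scene","pics/s1.png"); shot("top","pics/t1.png")
a=cv2.imread("pics/s1.png")[90:290,150:400];b=cv2.imread("pics/t1.png")[130:260,200:390]
cv2.imwrite("pics/c1.png",np.hstack([cv2.resize(a,(400,320)),cv2.resize(b,(400,320))]))
```

```text
False [ 490.49286649 -345.34519992  119.01097506]
w 11.638826683045659 39.99934136867523
[ 0.51116921  0.02750258 -5.33983105] 11.792571456589048
[-0.30644354 -0.23747464 -6.07238526] 12.325 11.939862709418147
```

View pics/c1.png

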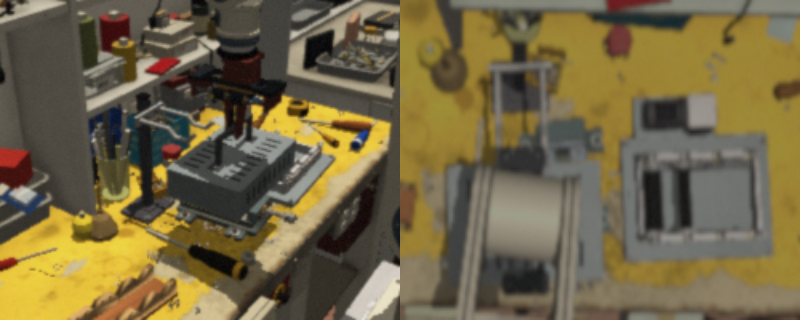

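Guard is held level in front of the hooks, at left panel (230,165). The feeder shows two rollers, in the two left (+y) places. Next: the hang.

Run:
```python
from h import *
import pickle
o=env.grip_point_offset
print(env.servo_line([440,-26,273-o],v=150))
print(env.servo_line([542.5,-26,273-o],v=90,until_force=10), env.current_ee_pos())
print(env.servo_line([542.5,-26,244-o],v=40,until_force=6), env.current_ee_pos()+[0,0,o],env.current_contact_force())
shot("scene","pics/s2.png"); d=shot("top","pics/t2.png")
a=cv2.imread("pics/s2.png")[120:240,180:340]
cv2.imwrite("pics/c2.png",cv2.resize(a,(800,600)))
```

```text
False
False [541.93934451 -25.99612758 254.25473235]
True [541.97389779 -25.95553459 244.42801631] [-0.01554568 -0.23016693  4.44347705]
```

View pics/c2.png

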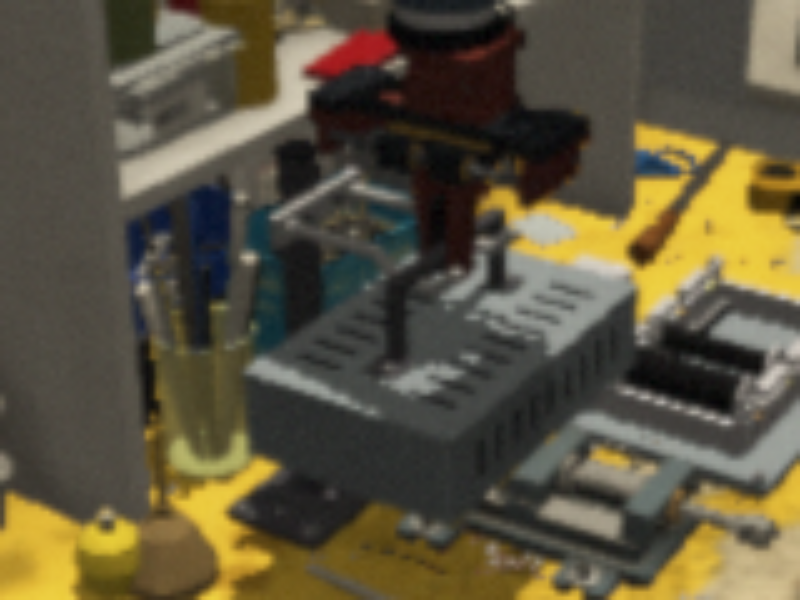

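The bar rests across both hooks, with contact at 244.4 against 245 expected. I'll release and look into the feeder.

Run:
```python
from h import *
import pickle
env.release()
env.servo_line([542,-26,330],v=120)
env.goto([470,-400,330],[180,0,94]); env.hold(.2)
d=shot("wrist","pics/w_f.png"); t=shot("top","pics/t3.png"); pickle.dump((d,t),open("F.pkl","wb"))
a=cv2.imread("pics/w_f.png")[20:220,160:400];b=cv2.imread("pics/t3.png")[130:260,200:390]
cv2.imwrite("pics/c3.png",np.vstack([cv2.resize(a,None,fx=2,fy=2,interpolation=2),cv2.resize(b,(480,200))]))
print(env.current_time_s())
```

```text
18.7333
```

View pics/c3.png

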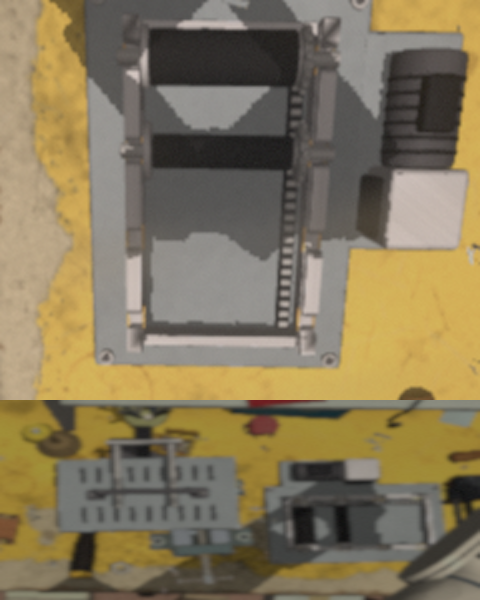

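Feeder holds a thick roller, crop (223,56), at the +87 place and a thin roller, crop (223,152), at +29; the other two places are empty. The guard hangs straight on both hooks.

Run:
```python
from h import *
import pickle
d,t=pickle.load(open("F.pkl","rb"))
g=lambda a,b,z:ray(d,160+(a-.5)/2,20+(b-.5)/2,z)[:2].round(1)
print("thick ends",g(150,57,50),g(298,55,50),"thin",g(152,152,50),g(294,151,50))
print("plate",g(97,365,14),g(340,367,14),g(88,0,14),g(372,0,14))
print("front bar / side tops",g(146,346,61),g(297,346,61),g(124,20,61),g(340,20,61))
# top view crop 480x200 from 190x130
h=lambda a,b,z:ray(t,200+(a-.5)*190/480,130+(b-400-.5)*130/200,z)[:2].round(1)
print("top thick",h(304,526,50),"thin",h(344,524,50))
for th,ys in((25,(80,-80)),):pass
for P,A in(([490,-258,80],[180+25,0,4]),([490,-258,80],[205,0,-176]),([490,-258,80],[180,0,4]),([490,-258,80],[155,0,-176]),([477,300,80],[155,0,-6.6]),([477,300,80],[205,0,173]),([477,300,80],[155,0,173])):
    q=env.solve_ik(P,A); print(A,None if q is None else np.round(q))
```

```text
thick ends [ 436.4 -267. ] [ 530.4 -259.1] thin [ 440.8 -324.9] [ 534.9 -317.5]
plate [ 403.7 -490.7] [ 596.8 -478.7] [ 390.6 -230.7] [ 581.3 -217.1]
front bar / side tops [ 444.1 -456.9] [ 551.1 -449.3] [ 420.2 -248.6] [ 552.1 -239.2]
top thick [ 481.  -263.8] thin [ 487.1 -323.7]
[205, 0, 4] [-39.  38.  97.  20.  64.  35.]
[205, 0, -176] [-16.  30. 115. -44.  35. -73.]
[180, 0, 4] [-29.  30. 107.  -0.  43.  57.]
[155, 0, -176] [ -39.   38.   97.   20.   64. -145.]
[155, 0, -6.6] None
[205, 0, 173] [ 40.  39.  94. -18.  67. -33.]
[155, 0, 173] [  19.   29.  116.   46.   32. -103.]
```

Only two rollers are fitted. The thin one goes first. I tilt the gripper 28° away from the thick neighbour so the wide-open fingers clear it.

```bash
cat >> h.py <<'E'
from scipy.spatial.transform import Rotation as Ro
def tcp(axis,th,yaw,e):
    a=Ro.from_euler('xyz',[180+th,0,yaw],degrees=True).as_matrix()[:,2]
    return np.array(axis,float)+e*a,[180+th,0,yaw]
E
python3 - <<'E'
from h import *
ax=[487.5,-321.2,50.5]; yaw=4.5; th=28
env.goto(*tcp(ax,th,yaw,-100))
print(env.servo_line(tcp(ax,th,yaw,6)[0],v=70,until_force=4),env.current_ee_pos()-tcp(ax,th,yaw,6)[0],env.current_contact_force())
shot("scene","pics/s4.png"); d=shot("wrist","pics/w4.png")
a=cv2.imread("pics/s4.png")[150:250,240:380]
cv2.imwrite("pics/c4.png",np.hstack([cv2.resize(a,(400,300)),cv2.resize(cv2.imread("pics/w4.png"),(400,300))]))
E
```

```text
False [ 0.22870922 -0.37784592  0.36705767] [ 0.80077816 -0.56175037  0.41324207]
```

View pics/c4.png

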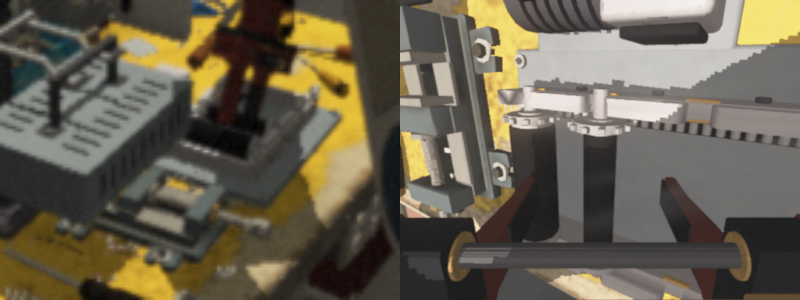

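Reached without contact, with the thin roller (wrist panel (600,190)) between the fingers and the thick one outside them. I'll grip and lift.

Run:
```python
from h import *
env.close(20); print("w",env.current_width(),env.current_finger_force())
p=np.array(env.current_ee_pos())
env.servo_line(p+[0,0,30],v=50); print(env.current_contact_force(),env.current_width())
env.servo_line(p+[0,-15,150],v=150)
ax=[487.0,-320,370]
env.servo_line([450,-330,380],[180,0,4.5],v=200)
t0=env.current_time_s()
rk=np.array([477,297,0]); v=rk+Ro.from_euler('z',-6.6,degrees=True).apply([0,87,46])
env.goto([430,-25,400],[180,0,0])
env.goto([v[0],v[1],190],[180,0,-6.6]); env.hold(.3)
env.servo_line([v[0],v[1],110],v=150)
shot("scene","pics/s5.png"); shot("wrist","pics/w5.png")
print(env.current_width(),env.current_contact_force(),env.current_time_s())
a=cv2.imread("pics/s5.png")[230:330,150:290]
cv2.imwrite("pics/c5.png",np.hstack([cv2.resize(a,(400,300)),cv2.resize(cv2.imread("pics/w5.png"),(400,300))]))
```

```text
w 21.52887240545424 19.956994950771332
[-1.08972665 -0.84815935 -1.88721093] 21.317727299949183
21.67225735059349 [ 0.54606446 -0.28111572 -0.56505979] 29.5083
```

View pics/c5.png

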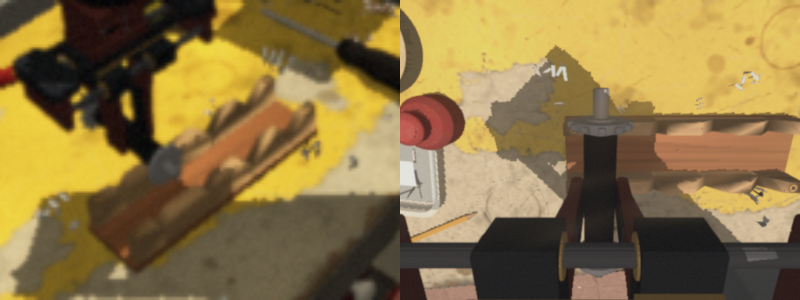

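Thin roller is held at 21.7 mm with its sprocket to +x, above the rack's left end. I'll check the rack estimate by overlaying the predicted points.

Run:
```python
from h import *
d=shot("wrist","pics/w6.png"); im=cv2.imread("pics/w6.png")
S=3; x0,y0=200,130
z=cv2.resize(im[y0:260,x0:460],None,fx=S,fy=S,interpolation=2)
M=Ro.from_euler('z',-6.6,degrees=True)
for p in [(37,125,40),(-37,-125,40),(37,-125,40),(37,0,40)]+[(37,y,h) for y,h in((-87,22),(-29,22),(29,30),(87,30))]+[(-25,y,h) for y,h in((-87,22),(-29,22),(29,30))]:
    u=proj(d,M.apply(p)+[477,297,0]); cv2.circle(z,tuple(((u-[x0,y0]+.5)*S).astype(int)),4,(255,0,255),1)
cv2.imwrite("pics/c6.png",z)
```

```text
(no output)
```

View pics/c6.png

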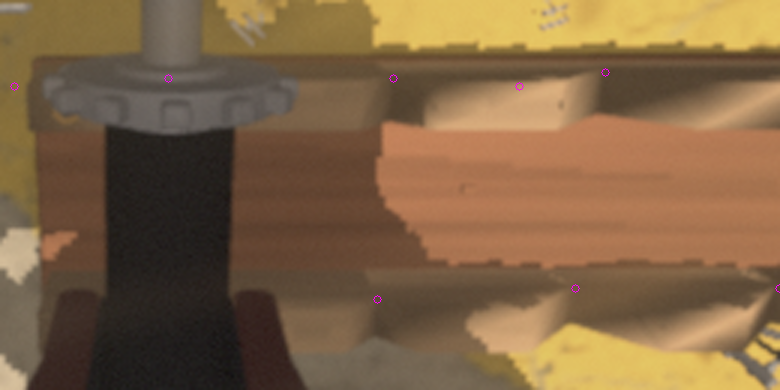

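Run:
```python
from h import *
d=shot("wrist")
M=Ro.from_euler('z',-6.6,degrees=True)
for n,(u,v),p in (("corner",(35,58),(37,125,40)),("bl",(37,128),(25,125,40)),("nearN",(376,338),(-37,29,30)),("nearW",(570,325),(-37,-29,22)),("farW",(600,114),(25,-29,22))):
    q=ray(d,200+(u/3)-.5,130+v/3-.5,p[2]); e=q-(M.apply(p)+[477,297,0]); print(n,q.round(1),M.inv().apply(e).round(1))
```

```text
corner [534.4 410.8  40. ] [ 7.  -5.4  0. ]
bl [516.9 413.   40. ] [ 1.3 -5.1  0. ]
nearN [443.8 329.7  30. ] [ 0.3 -0.3  0. ]
nearW [437.4 272.5  22. ] [0.5 0.1 0. ]
farW [499.2 265.1  22. ] [ 0.7 -0.2  0. ]
```

The vee apexes match the estimate to within 0.7 mm, so I'll place the roller.

Run:
```python
from h import *
v=np.array([477,297,0])+Ro.from_euler('z',-6.6,degrees=True).apply([0,87,46])
print(env.servo_line([v[0],v[1],60],v=100,until_force=6))
print(env.servo_line([v[0],v[1],39],v=20,until_force=3),env.current_ee_pos()-v,env.current_contact_force())
env.release(); env.servo_line([v[0],v[1],150],v=150)
# thick roller, straight down
env.goto([430,-25,400],[180,0,0])
ax=[483.2,-263.2,50.3]; yaw=4.6
env.goto(ax[:2]+[170],[180,0,yaw]); env.hold(.2)
d=shot("wrist","pics/w7.png"); shot("top","pics/t7.png")
a=cv2.imread("pics/t7.png")[130:260,130:390]
cv2.imwrite("pics/c7.png",np.hstack([cv2.resize(a,(400,300)),cv2.resize(cv2.imread("pics/w7.png"),(400,300))]))
print(env.current_time_s())
```

```text
False
True [-0.09372277  0.0786352  -5.17151333] [-0.3531739   1.6496589   2.83777371]
36.45
```

View pics/c7.png

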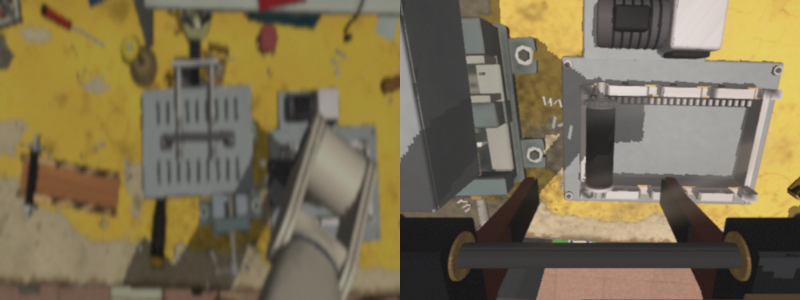

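Run:
```python
from h import *
import pickle
df,_=pickle.load(open("F.pkl","rb")); d7=shot("wrist")
M=Ro.from_euler('z',4.5,degrees=True)
im=d7["img"].astype(int); gray=im.mean(2)
print("w7 row179",gray[179,440:500].astype(int).tolist()); print("w7 left row179",gray[179,205:245].astype(int).tolist())
gf=df["img"].astype(int).mean(2); print("wf col271",gf[180:205,271].astype(int).tolist(), "top end",gf[20:40,271].astype(int).tolist())
for z in (14,30,40,50,61):
    f=lambda d,u,v:M.inv().apply(ray(d,u,v,z)-[488,-350,0])[:2].round(1)
    print(z,f(df,271,192.5),f(df,271,31),f(d7,470,179),f(d7,225,179))
```

```text
w7 row179 [83, 82, 81, 82, 82, 83, 83, 83, 82, 84, 84, 86, 93, 135, 179, 195, 195, 196, 197, 201, 197, 179, 163, 160, 159, 158, 157, 154, 161, 171, 174, 174, 174, 174, 174, 173, 173, 173, 172, 172, 173, 172, 173, 173, 173, 170, 169, 167, 166, 163, 161, 161, 162, 163, 165, 167, 166, 167, 168, 170]
w7 left row179 [90, 91, 92, 90, 88, 93, 92, 96, 96, 95, 95, 96, 97, 97, 93, 95, 94, 93, 94, 94, 93, 93, 92, 92, 95, 90, 94, 109, 111, 113, 114, 112, 93, 51, 36, 34, 35, 34, 36, 36]
wf col271 [146, 121, 90, 79, 75, 72, 74, 90, 153, 185, 186, 184, 177, 158, 149, 148, 148, 147, 147, 147, 145, 146, 138, 147, 154] top end [135, 142, 147, 150, 149, 149, 149, 148, 147, 149, 163, 180, 184, 165, 112, 51, 39, 41, 40, 38]
14 [   4.6 -118.1] [  2.9 112.2] [   0.  -136.4] [ -0.5 117.6]
30 [   3.8 -113. ] [  2.1 109.6] [   4.3 -125.1] [  3.8 116. ]
40 [   3.3 -109.8] [  1.7 108. ] [   7.  -118.1] [  6.6 115.1]
50 [   2.8 -106.6] [  1.2 106.4] [   9.7 -111.1] [  9.3 114.1]
61 [   2.2 -103.1] [  0.7 104.6] [  12.7 -103.4] [ 12.2 113. ]
```

The feeder's end tie bar (z≈45, y≈+107) sits close beside the thick roller. A tilted grip with the body on the now-free -y side keeps the +y finger above that bar.

Run:
```python
from h import *
ax=[483.2,-263.2,50.3]; yaw=4.6; th=31; e=5
env.servo_line([483,-300,230],v=150)
env.goto(*tcp(ax,th,yaw,-100))
print(env.servo_line(tcp(ax,th,yaw,e)[0],v=60,until_force=4),env.current_ee_pos()-tcp(ax,th,yaw,e)[0],env.current_contact_force())
env.close(30); print("w",env.current_width(),env.current_finger_force(),env.current_contact_force())
p=np.array(env.current_ee_pos())
env.servo_line(p+[0,0,30],v=40); print(env.current_contact_force(),env.current_width(),env.current_finger_force())
```

```text
False [ 0.18545181 -0.26746416  0.245953  ] [-0.82902619  0.54414837 -0.3093614 ]
w 33.62074784738428 29.950535595417023 [-0.60448355 -0.5394117  -0.76186209]
[-0.37870336 -1.08004233 -2.06832105] 33.48196578375209 29.944341480731964
```

Run:
```python
from h import *
p=np.array(env.current_ee_pos())
env.servo_line(p+[0,-20,130],v=150)
env.servo_line([450,-300,390],[180,0,4.6],v=200)
v=np.array([477,297,0])+Ro.from_euler('z',-6.6,degrees=True).apply([0,-29,46])
env.goto([430,-25,410],[180,0,0])
env.goto([v[0],v[1],190],[180,0,-6.6]); print(env.current_width())
env.servo_line([v[0],v[1],60],v=100,until_force=6)
print(env.servo_line([v[0],v[1],40],v=20,until_force=3),env.current_ee_pos()-v,env.current_contact_force())
env.release(); env.servo_line([v[0],v[1],200],v=150)
env.goto([v[0]-40,v[1]-40,330],[180,0,83]); env.hold(.3)
shot("wrist","pics/w8.png"); shot("scene","pics/s8.png"); shot("top","pics/t8.png"); print(env.current_time_s())
a=cv2.imread("pics/w8.png"); b=cv2.imread("pics/s8.png"); c=cv2.imread("pics/t8.png")
R=lambda i,w,h:cv2.resize(i,(w,h),interpolation=2)
cv2.imwrite("pics/c8.png",np.vstack([np.hstack([R(a,400,300),R(b[110:310,160:400],400,300)]),np.hstack([R(c[130:260,120:390],600,290),np.zeros((290,200,3),np.uint8)])]))
```

```text
33.15172724310586
True [-0.15870804  0.11351637 -4.29068183] [-1.70967657e-03  1.30165572e+00  4.14821889e+00]
52.2083
```

View pics/c8.png

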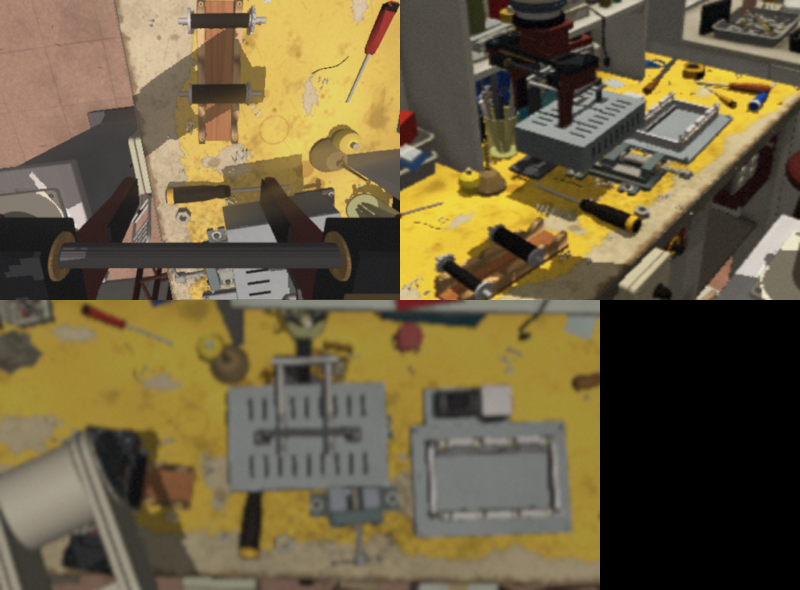

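Both rollers lie seated in the rack at (222,20) and (222,93), the feeder is empty and the guard hangs level. Next I'll return the guard.

Run:
```python
from h import *
o=env.grip_point_offset
env.goto([480,60,370],[180,0,93])
env.goto([542,-26,340],[180,0,93])
print(env.servo_line([542,-26,244.5-o],v=100,until_force=8))
env.close(40); print("w",env.current_width(),env.current_contact_force())
env.servo_line([542,-26,273-o],v=60)
print(env.servo_line([440,-26,273-o],v=120,until_force=10),env.current_contact_force())
env.servo_line([440,-200,273-o],v=200)
env.servo_line([490.5,-347,273-o],[180,0,94.2],v=180)
print(env.servo_line([490.5,-347,160-o],v=100,until_force=6),env.current_ee_pos()[2]+o)
print(env.servo_line([490.5,-347,135-o],v=25,until_force=5),env.current_ee_pos()[2]+o,env.current_contact_force(),env.current_width(),env.current_time_s())
```

```text
False
w 11.679844276739594 [-0.03160863 -0.51553483 -0.58282585]
False [ 1.0506445  -0.09830187 -5.8189568 ]
False 160.7284311500474
True 136.62502901183353 [-0.35097985  0.38024089  6.2075751 ] 11.607826977264706 61.725
```

Contact came at 136.6 against 137 expected, so the guard is fully down. I'll release, retreat and recheck the rack from the same viewpoint.

Run:
```python
from h import *
env.release(); env.servo_line([490.5,-347,330],v=150)
env.goto([430,-25,410],[180,0,30])
v=np.array([477,297,0])+Ro.from_euler('z',-6.6,degrees=True).apply([0,-29,46])
env.goto([v[0]-40,v[1]-40,330],[180,0,83]); env.hold(.3)
shot("wrist","pics/w9.png"); shot("scene","pics/s9.png"); shot("top","pics/t9.png"); print(env.current_time_s())
a=cv2.imread("pics/w9.png"); b=cv2.imread("pics/s9.png"); c=cv2.imread("pics/t9.png")
print("rack diff",np.abs(a[:190,220:360].astype(int)-cv2.imread("pics/w8.png")[:190,220:360]).mean())
R=lambda i,w,h:cv2.resize(i,(w,h),interpolation=2)
cv2.imwrite("pics/c9.png",np.vstack([np.hstack([R(a,400,300),R(b[110:310,160:400],400,300)]),np.hstack([R(c[130:260,120:390],600,290),np.zeros((290,200,3),np.uint8)])]))
```

```text
67.5
rack diff 5.967105263157895
```

View pics/c9.png

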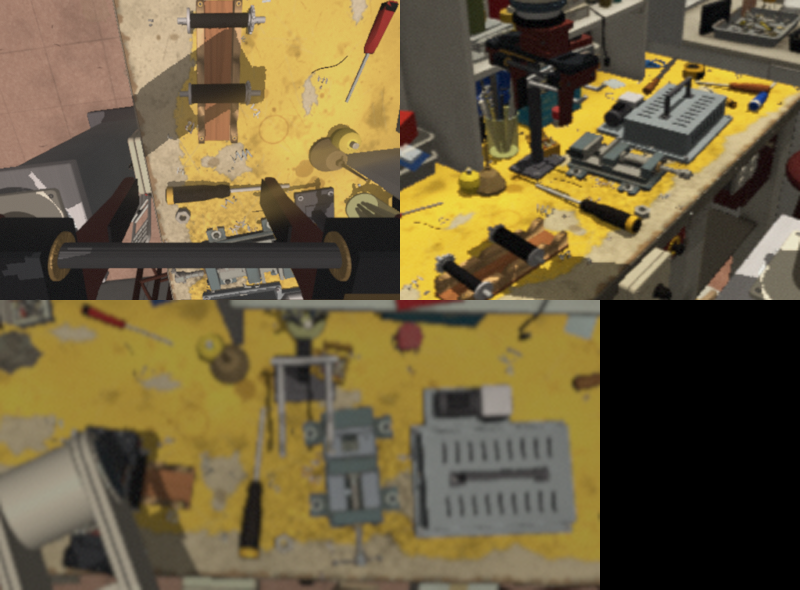

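The rollers are unchanged at (222,20) and (222,93) in the rack, and the guard stands level on the feeder's base plate. The robot touches nothing, so I'm handing in.

```bash
python3 -c "
from plant import env
print(env.hand_in())"
```

```text
the job is handed in; nothing more can be done
None
```

The job is handed in (robot clock about 68 s of the 210 s allowed): the feeder held two rollers, now in the rack with the thick one in `wide_vee_b` and the thin one in `narrow_vee_b`, and the guard, hung on the hook meanwhile, is back fully down on the base plate.

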